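# Hold a grinder's bayonet lid in its jog position

## Task

Jog the small kitchen grinder: pick up its loose lid by the grip bar and lower it into the grinder's collar, lugs through the two slots, feeling gently until the rim seats on the collar. Then twist the lid clockwise (seen from above) against the return spring to the jog position, half-way to the lock, where the bar points at the single rib; do not turn it on into the lock, where the bar would point at the double rib. Finish still gripping the lid and holding it there against the spring, and leave the other things where they are.

Things in the scene. Friction and masses are not known exactly. Their poses are not given: they have to be found in the camera images.
- lid_centre (a point): The loose white plastic lid, 56 mm high, about 120 g, standing on its plug on the worktop; the point is on its axis half-way up; z up. Plug: 60 mm across, bottom 20 mm, tapered to 48 mm at its foot; on it two lugs on the +x and -x axes, 12 mm wide, out to 38.5 mm from the axis, 5 to 13 mm above the bottom. Rim: 84 mm across, 20 to 27 mm above the bottom. A half turn makes no difference.
- lid_bar (a point): Middle of the upright grip bar on top of the lid, 41 mm above the lid's bottom: 60 mm long along the lid's x (straight above the lugs), 14 mm thick along y, 30 mm high (26 to 56 mm above the lid's bottom).
- grinder: The grinder, fixed to the worktop: grey round housing, 108 mm across at the foot, with an open metal collar on top. Origin on its axis at worktop height, z up. When the lid is seated its rim rests on the collar and its bottom is 65 mm above the worktop, its centre 93 mm.
- collar (a point): Centre of the collar's top, 85 mm up; collar 96 mm across. Its 5 mm thick lip has a round opening 67 mm across and two slots on the +x and -x axes, 21 mm wide, 86 mm end to end, each marked with a dot. The lid's bar must lie along this x axis, either way round, to go in; then the lid turns clockwise (from above), lugs under the lip.
- single_rib (a point): A single dark rib on the collar's top edge, 45 degrees (0.785 rad) clockwise from the slot on the +x axis; another is opposite. The bar points at it in the jog position.
- double_rib (a point): A pair of dark ribs on the collar's edge, 90 degrees clockwise from the slot on the +x axis; another pair is opposite. The bar points at it when locked. Sprung pawls add a slight resistance from about 57 degrees on and click behind the lugs at about 85 degrees.
- jog_ring (a joint): Turn in rad of the sprung ring in the collar, 0 at rest, growing clockwise as the lid's lugs push it. The lid turns 0.15 rad freely from mid-slot before it meets the ring: jog reads about 0.635, lock about 1.42. The spring resists with 0.06 N m at rest, 0.14 N m at jog, and turns a released lid back to the slots.
- garlic: Garlic bulb, 56 mm across and high, loose; leave it alone. Origin under its middle.
- jar: Glass jar with a screw cap, 72 mm across, 110 mm high, loose; leave it alone. Origin under its middle.
- shaker: Glass shaker with a perforated cap, 44 mm across, 90 mm high, loose; leave it alone. Origin under its middle.
- teaspoon: Teaspoon, 137 mm long, 13 mm high, lying loose between the grinder and the lid; leave it alone. Origin under its middle.

How it is judged:
By the outcome, as a careful person would: the job done as asked, in the order asked, and still so for the second after the job is handed in, while the arm keeps its last pose, push and grip.
It also fails if it takes over 45 s, if anything falls off the work surface, if the arm or the gripper's body presses on something with over 40 N, if the wrist force passes 120 N, or if a joint passes its speed limit or range.

## Robot

A 6-joint arm with a two-finger parallel gripper is mounted at the origin on a cart in front of the work surface, level with it; the furniture and walls round the work are solid. World frame = base frame: x ahead of the robot, y to its left, z up, the work surface at z = 0. Lengths are in m, angles in degrees, forces in N, time in s.
With the tool pointing down it reaches from about 0.35 to 0.875 m from the base axis. Payload 4.2 kg.
Tool frame: the origin (TCP) lies between the finger pads; the fingertips stand 8 mm ahead of it and the grasp point (between the pads) lies 11 mm behind it; z points along the fingers, y is the line along which they close (so a half turn about z gives the same grasp; the last joint's range is limited). The gripper opens to 87 mm and grips with 3 to 60 N. Pads are 19 mm wide; open, the fingers measure 117 mm over their backs; the gripper's body (75 mm by 190 mm) begins 51 mm behind the grasp point.
Start: joints at [87.64, 22.042, 0.453, 0, -68.411, -14.817], TCP at [0.185, 0.597, 0.206] pointing down, gripper open.
Joint ranges: [-179.83, 179.83], [-69.29, 118.12], [-61.27, 80.66], [-181.25, 117.63], [-171.15, -9.14], [-177.46, 177.46]. Speed limits (degrees/s): [159.86, 159.86, 180, 180, 180, 180].

## Interface

Orientations are given as a 3x3 rotation matrix whose columns are the frame's x, y, z axes.
In Python, from station import sense, capture, camera_model, finish_job, find_in gives the robot as it stands. The module is installed in compiled form; this text tells all that it offers.
- The arm moves only by the tool arm_command, never from a script. Its argument "motion" is a list of rows, each a list of 7 numbers: the finger opening in mm, from 0 to 87, then the shift along the tool's x, y, z in mm, then the turn, a rotation vector about the tool's x, y, z in rad. In form: [[jaw, dx, dy, dz, rx, ry, rz], ...]. A call has 1 to 8 rows; each row shifts and turns the commanded pose from where the row before left it, along the tool's axes as they then stand; what a row does not reach is not made up. A row lasts 1/10 s, in which the tool goes at most 50 mm and 8.59 degrees, less where a joint would pass 70% of its speed; a pose out of reach is approached as far as the arm can. A call with a gripper value outside its range is refused whole. The fingers move at their own pace and stop on an object; the grip force is fixed at half the most. Time passes only in rows, so rows that do not move let the fingers close. It gives the time, the measured TCP pose, the force, the opening and the grip force at its end, in the units of the state.
- sense(): the state, without advancing time (a new reading comes with each control period).
- capture(name): name is "side" or "top" or "wrist"; returns the picture (420x560x3 uint8, red, green, blue); there is no depth.
- camera_model(name): a dict with "fx", "fy", "cx", "cy" (pixels), "R" (3x3) and "t" (3): a world point X has camera coordinates R X + t. Camera axes: x right, y down, z forward; pixel columns grow to the right and rows downward; lengths in m; the calibration is good to about 2 mm. A picture is of the moment at which its call begins: read the wrist's pose just before it. camera_model takes no time and is no camera call; for the wrist camera it gives the pose at the moment of the call.
- finish_job(): hands the job in; it is judged then, once.
Trained networks look in the newest picture that a camera, given by its name, has taken for a name from the list of things; names that differ only in an ending like _2 or _b are one class to them, and where a whole thing is asked for, a point or a joint stands for the part that bears it (a point fixed in the world has none). Each returns a list of dicts, best first, with "p" (0 to 1); they miss things now and then, are a little off and sometimes report something else, mostly with a low value. They report only what shows in the picture. A call takes as long as a camera call.
- find_in(target, camera): "location" ([row, column] in pixels, amid what is visible of it).
The state is a dict: "time_s": time; "joints": joint angles; "joint_velocities": joint speeds; "effort": joint torques, N m; "tcp_pos": TCP position; "ee_rot": TCP orientation; "wrist_force": force on the tool from outside, world axes, zero at the start; "moment": the same for the moment, N m; "gripper_width": opening from 0.0 (shut) to 1.0 (fully open); "gripper_force": force on a finger pad.
Only numpy, scipy, OpenCV 4.12 (cv2) and the standard library are available. Lean on these libraries where they do the work, as an engineer would, in place of code of your own. Each camera call takes 0.05 s, during which the arm holds its last target. There are 200 camera calls.

## Working session

There is one attempt and no reset: what is moved stays moved. The work goes in short steps, Python scripts to look and compute and a tool call to move; the robot and the scene stay as the last step left them, time stands still between calls to the robot, and variables do not carry over. Pictures are saved under pics/ and viewed, at most 10 in all, crops included, and the job is handed in when it is done.

Besides the shell and the picture viewer there is one more tool, called as a command line: name --pt "numbers of a row" for each row, then --argument value for the rest. arm_command: Moves the arm, as the interface text tells. Its arguments: {"type":"object","properties":{"motion":{"type":"array"}},"required":["motion"]}

```bash
mkdir -p pics; cat > h.py <<'E'
import numpy as np, cv2
from station import *
def ray(cam,rc,z,M=None):
    m=M or camera_model(cam); R=np.array(m["R"]);t=np.array(m["t"])
    d=R.T@np.array([(rc[1]-m["cx"])/m["fx"],(rc[0]-m["cy"])/m["fy"],1]); o=-R.T@t
    return o+d*(z-o[2])/d[2]
def proj(cam,X):
    m=camera_model(cam); p=np.array(m["R"])@np.array(X)+np.array(m["t"])
    return [m["fy"]*p[1]/p[2]+m["cy"], m["fx"]*p[0]/p[2]+m["cx"]]
def save(cam,n):
    im=capture(cam); cv2.imwrite("pics/"+n,im[:,:,::-1]); return im
E
python3 - <<'E'
from h import *
np.set_printoptions(precision=4,suppress=True)
a=save("top","t.png");b=save("side","s.png");
cv2.imwrite("pics/ts.png",np.vstack([a,b])[:,:,::-1]) 
for n,z in [("lid_bar",.056),("lid_centre",.028),("collar",.085),("grinder",.05),("single_rib",.085),("double_rib",.085),("teaspoon",.005),("garlic",.03),("jar",.1),("shaker",.09)]:
  r=find_in(n,"top")
  for q in r[:3]: print(n,round(q["p"],2),np.round(q["location"],1),ray("top",q["location"],z))
s=sense();print(s["time_s"],s["tcp_pos"],s["ee_rot"],s["wrist_force"],s["gripper_width"])
E
```

```text
lid_bar 0.81 [248.3 206.1] [0.4967 0.1581 0.056 ]
lid_centre 0.61 [247.9 205.5] [0.5011 0.1648 0.028 ]
collar 0.98 [260.5 356.1] [ 0.5019 -0.1585  0.085 ]
grinder 0.64 [260.6 356.6] [ 0.5066 -0.1637  0.05  ]
single_rib 0.74 [259.7 356.2] [ 0.5036 -0.1586  0.085 ]
double_rib 0.77 [260.6 354.6] [ 0.5013 -0.1554  0.085 ]
teaspoon 0.91 [250.2 281.6] [ 0.5176 -0.0008  0.005 ]
teaspoon 0.32 [183.8 337.7] [ 0.6847 -0.1117  0.005 ]
garlic 0.88 [205.  287.6] [ 0.6164 -0.0034  0.03  ]
jar 0.71 [177.3 250.9] [0.651 0.078 0.1  ]
jar 0.35 [248.1 205.7] [0.4914 0.1508 0.1   ]
shaker 0.8 [181.8 337.1] [ 0.664  -0.1043  0.09  ]
0.6 [0.1845 0.5971 0.2064] [[ 0.9554 -0.2953 -0.    ]
 [-0.2953 -0.9554  0.    ]
 [-0.0001 -0.     -1.    ]] [0.2981 0.2061 0.3398] 1.00366864417559
```

View pics/t.png

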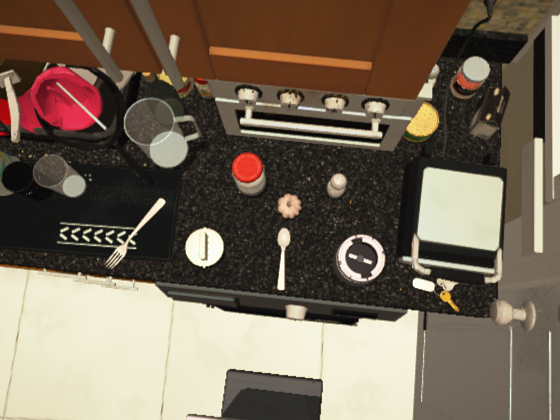

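View pics/s.png

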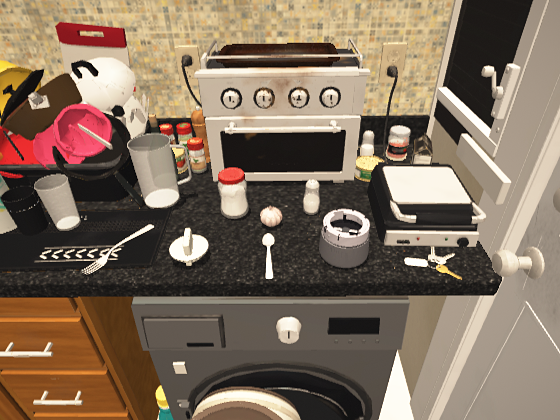

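The top view shows the lid at about (248,205), with its bar nearly along the image's vertical, and the collar at about (259,361). The teaspoon lies between them. The side view agrees. Next I move above the lid.

arm_command --pt "87 36 27 0 0 0 0" --pt "87 36 27 0 0 0 0" --pt "87 36 27 0 0 0 0" --pt "87 36 27 0 0 0 0" --pt "87 36 27 0 0 0 0" --pt "87 36 27 0 0 0 0" --pt "87 36 27 0 0 0 0" --pt "87 36 27 0 0 0 0"

```text
time_s: 1.4
tcp_pos: [0.3967, 0.3042, 0.2068]
ee_rot: [[0.956, -0.295, 0.001], [-0.295, -0.956, 0.001], [0.0, -0.001, -1.0]]
wrist_force: [1.4, 0.1, 0.1]
gripper_width: 0.996
gripper_force: 0.0
```

```bash
python3 - <<'E'
from h import *
np.set_printoptions(precision=4,suppress=True)
s=sense();M=camera_model("wrist");a=save("wrist","w1.png")
R=np.array(s["ee_rot"]);print(s["time_s"],s["tcp_pos"],R)
o=-np.array(M["R"]).T@np.array(M["t"]);print("cam",o,R.T@(o-s["tcp_pos"]),"fwd tool",R.T@np.array(M["R"])[2], M["fx"])
for n,z in [("lid_bar",.056),("lid_centre",.028)]:
  for q in find_in(n,"wrist")[:2]: print(n,q["p"],q["location"],ray("wrist",q["location"],z,M))
E
```

```text
1.4 [0.3967 0.3042 0.2068] [[ 0.9555 -0.2949  0.0006]
 [-0.2949 -0.9555  0.0007]
 [ 0.0004 -0.0009 -1.    ]]
cam [0.4671 0.2825 0.3858] [ 0.0737 -0.0002 -0.1789] fwd tool [-0.2728  0.0003  0.9621] 342.7441639222243
lid_bar 0.79 [43.4, 378.2] [0.4965 0.1782 0.056 ]
lid_centre 0.91 [40.7, 377.2] [0.5016 0.1697 0.028 ]
```

View pics/w1.png

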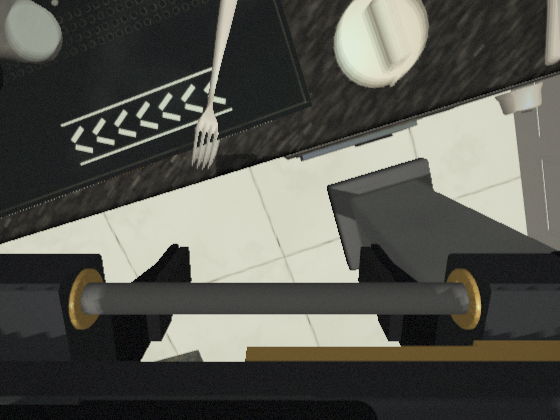

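The lid is at the top of the wrist view, around (40,380), and its bar is tilted about 22° from tool x. Next I move over it and turn.

arm_command --pt "87 35 25 0 0 0 0" --pt "87 35 25 0 0 0 0" --pt "87 35 25 0 0 0 0" --pt "87 35 25 0 0 0 0" --pt "87 0 0 0 0 0 -0.13" --pt "87 0 0 0 0 0 -0.13" --pt "87 0 0 0 0 0 -0.12" --pt "87 0 0 0 0 0 0"

```text
time_s: 2.35
tcp_pos: [0.5001, 0.1697, 0.2063]
ee_rot: [[0.997, 0.081, 0.0], [0.081, -0.997, 0.0], [0.0, -0.0, -1.0]]
wrist_force: [0.2, 0.0, 0.5]
gripper_width: 1.0
gripper_force: 0.0
```

```bash
python3 - <<'E'
from h import *
np.set_printoptions(precision=4,suppress=True)
s=sense();M=camera_model("wrist");a=save("wrist","w2.png")
R=np.array(s["ee_rot"]);print(s["time_s"],s["tcp_pos"],R,s["joints"],s["wrist_force"])
for n,z in [("lid_bar",.056),("lid_centre",.028)]:
  for q in find_in(n,"wrist")[:2]: print(n,q["p"],q["location"],ray("wrist",q["location"],z,M))
import pickle;pickle.dump((M,s),open("w2.pkl","wb"))
E
```

```text
2.35 [0.5001 0.1697 0.2063] [[ 0.9967  0.0809  0.0002]
 [ 0.0809 -0.9967  0.0002]
 [ 0.0002 -0.0002 -1.    ]] [ 36.3539  12.5941 -13.1007  -0.0071 -64.2898  58.2889] [0.1684 0.0441 0.5315]
lid_bar 0.74 [184.3, 280.5] [0.5071 0.1647 0.056 ]
lid_bar 0.35 [204.7, 547.7] [ 0.5083 -0.1018  0.056 ]
lid_centre 0.93 [183.3, 276.1] [0.5022 0.1685 0.028 ]
```

View pics/w2.png

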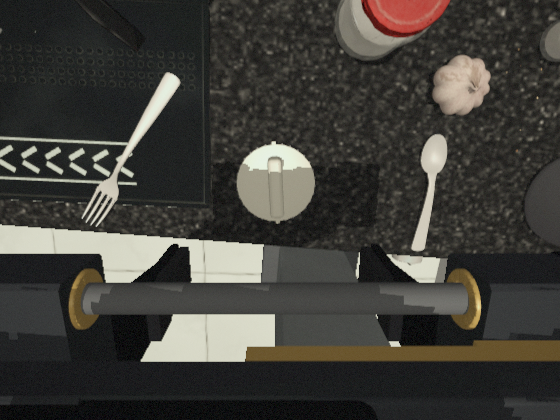

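The lid is centred at about (182,276), with its bar almost along the image column. I zoom in to measure the bar's angle.

```bash
python3 - <<'E'
import cv2
a=cv2.imread("pics/w2.png")[130:235,220:332]
c=cv2.createCLAHE(3,(4,4)).apply(cv2.cvtColor(a,cv2.COLOR_BGR2GRAY))
cv2.imwrite("pics/z.png",cv2.resize(c,None,fx=5,fy=5,interpolation=cv2.INTER_CUBIC))
E
```

```text
(no output)
```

View pics/z.png

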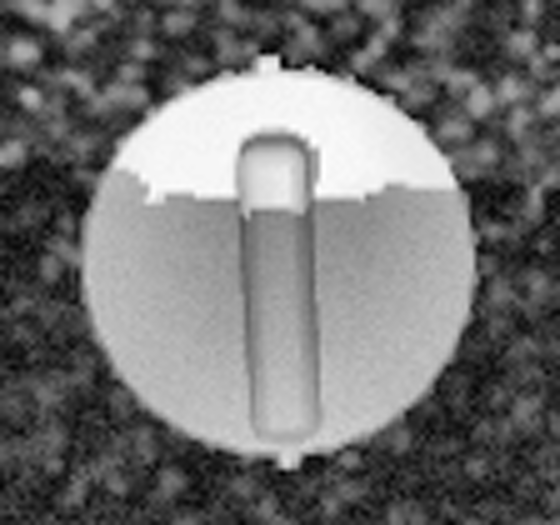

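The bar's top face runs from (row 158, col 274.4) to (217.6, 277.4). The rim ticks are at (142.8, 273.8) and (222.2, 277.8).

```bash
python3 - <<'E'
from h import *
import pickle
M,s=pickle.load(open("w2.pkl","rb"))
for a,b,z in [((158,274.4),(217.6,277.4),.056),((142.8,273.8),(222.2,277.8),.0235)]:
  A=ray("w",a,z,M);B=ray("w",b,z,M);d=A-B
  print((A+B)/2,np.linalg.norm(d),np.degrees(np.arctan2(d[1],d[0])))
  R=np.array(s["ee_rot"]);print("tool delta",R.T@((A+B)/2-s["tcp_pos"]))
E
```

```text
[0.50257932 0.16884272 0.056     ] 0.05975851845522371 7.576889195031474
tool delta [0.00239603 0.00108873 0.15034585]
[0.50075127 0.16862818 0.0235    ] 0.08675962843059548 7.586849316991831
tool delta [0.00055107 0.00116237 0.18284552]
```

arm_command --pt "87 1.5 1 40 0 0 -0.05" --pt "87 0 0 40 0 0 0" --pt "87 0 0 40 0 0 0" --pt "87 0 0 28 0 0 0" --pt "87 0 0 12 0 0 0" --pt "87 0 0 8 0 0 0" --pt "40 0 0 0 0 0 0" --pt "10 0 0 0 0 0 0"

```text
time_s: 3.3
tcp_pos: [0.5027, 0.1687, 0.0396]
ee_rot: [[0.991, 0.13, 0.002], [0.13, -0.992, 0.001], [0.003, -0.001, -1.0]]
wrist_force: [0.3, -0.5, -0.2]
gripper_width: 0.894
gripper_force: 0.0
```

arm_command --pt "0 0 0 0 0 0 0" --pt "0 0 0 0 0 0 0" --pt "0 0 0 0 0 0 0" --pt "0 0 0 0 0 0 0"

```text
time_s: 3.7
tcp_pos: [0.5019, 0.168, 0.0387]
ee_rot: [[0.992, 0.13, 0.001], [0.13, -0.992, 0.0], [0.001, -0.0, -1.0]]
wrist_force: [0.2, 0.7, 0.5]
gripper_width: 0.534
gripper_force: 0.0
```

arm_command --pt "0 0 0 0 0 0 0" --pt "0 0 0 0 0 0 0" --pt "0 0 0 0 0 0 0" --pt "0 0 0 0 0 0 0" --pt "0 0 0 0 0 0 0" --pt "0 0 0 0 0 0 0"

```text
time_s: 4.3
tcp_pos: [0.5018, 0.168, 0.0383]
ee_rot: [[0.992, 0.13, 0.0], [0.13, -0.992, 0.0], [0.0, -0.0, -1.0]]
wrist_force: [0.8, -0.1, -0.5]
gripper_width: 0.145
gripper_force: 30.0
```

arm_command --pt "0 0 0 -15 0 0 0" --pt "0 0 0 -45 0 0 0" --pt "0 0 0 -50 0 0 0" --pt "0 0 0 -40 0 0 0" --pt "0 -15 39 -10 0 0 0" --pt "0 -15 39 0 0 0 0" --pt "0 -15 39 0 0 0 0" --pt "0 -15 39 0 0 0 0"

```text
time_s: 5.1
tcp_pos: [0.4613, 0.0041, 0.1982]
ee_rot: [[0.991, 0.13, -0.0], [0.13, -0.991, 0.0], [-0.0, -0.0, -1.0]]
wrist_force: [0.2, 0.7, -1.4]
gripper_width: 0.142
gripper_force: 30.0
```

arm_command --pt "0 -15 39 0 0 0 0" --pt "0 -15 39 0 0 0 0" --pt "0 -15 39 0 0 0 0" --pt "0 -15 39 0 0 0 0" --pt "0 0 0 0 0 0 0" --pt "0 0 0 0 0 0 0"

```text
time_s: 5.7
tcp_pos: [0.4225, -0.1578, 0.198]
ee_rot: [[0.992, 0.127, -0.001], [0.127, -0.992, 0.0], [-0.001, -0.0, -1.0]]
wrist_force: [-0.1, -0.2, -2.0]
gripper_width: 0.147
gripper_force: 30.0
```

```bash
python3 - <<'E'
from h import *
np.set_printoptions(precision=4,suppress=True)
s=sense();M=camera_model("wrist");a=save("wrist","w3.png")
R=np.array(s["ee_rot"]);print(s["time_s"],s["tcp_pos"],R,s["joints"],s["wrist_force"])
for n,z in [("collar",.085),("single_rib",.085),("double_rib",.085)]:
  for q in find_in(n,"wrist")[:3]: print(n,q["p"],q["location"],ray("wrist",q["location"],z,M))
import pickle;pickle.dump((M,s),open("w3.pkl","wb"))
E
```

```text
5.7 [ 0.4225 -0.1578  0.198 ] [[ 0.9919  0.1272 -0.0007]
 [ 0.1272 -0.9919  0.0004]
 [-0.0006 -0.0004 -1.    ]] [  0.2591   5.2764 -23.3933  -0.0232 -61.3678  97.0584] [-0.1456 -0.1919 -2.0312]
collar 0.9 [99.7, 303.8] [ 0.5088 -0.1702  0.085 ]
single_rib 0.85 [99.8, 302.8] [ 0.5087 -0.1694  0.085 ]
double_rib 0.56 [100.3, 301.3] [ 0.5081 -0.1682  0.085 ]
```

View pics/w3.png

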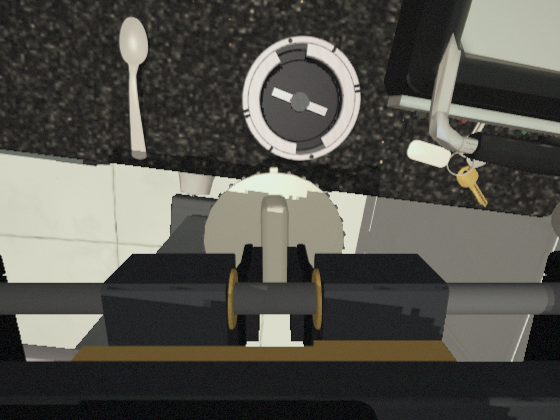

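The collar is centred at about (99,302). Its slots lie roughly along the image vertical, tilted, with dots at about (40,291) and (157,311). I zoom in.

```bash
python3 - <<'E'
import cv2
a=cv2.imread("pics/w3.png")[30:170,235:369]
c=cv2.createCLAHE(3,(4,4)).apply(cv2.cvtColor(a,cv2.COLOR_BGR2GRAY))
cv2.imwrite("pics/z3.png",cv2.resize(c,None,fx=4.25,fy=4.25,interpolation=cv2.INTER_CUBIC))
E
```

```text
(no output)
```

View pics/z3.png

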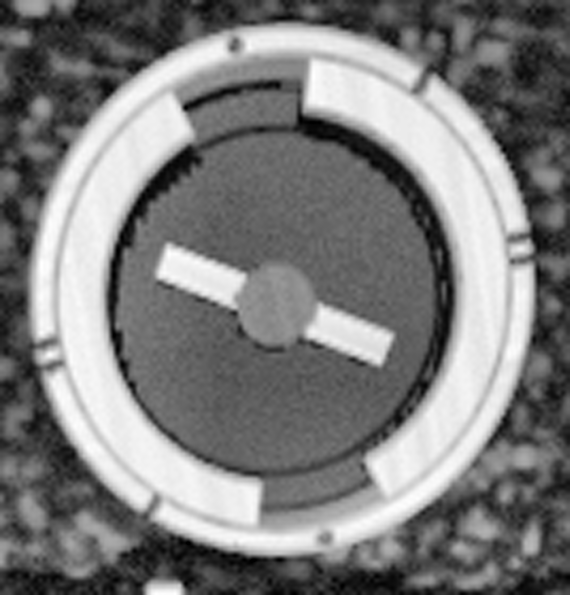

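Measured in the zoom: dots at (44,235) and (537,325), single ribs at (79,424) and (504,150), double ribs at (246,518) and (353,48).

```bash
python3 - <<'E'
from h import *
import pickle
np.set_printoptions(precision=4,suppress=True)
M,s=pickle.load(open("w3.pkl","rb"))
f=lambda u,v,z=.085: ray("w",((v+.5)/4.25-.5+30,(u+.5)/4.25-.5+235),z,M)
for n,a,b,off in [("dot",(235,44),(325,537),0),("single",(424,79),(150,504),45),("double",(518,246),(48,353),90)]:
  A,B=f(*a),f(*b);d=A-B;print(n,(A+B)/2,np.linalg.norm(d),np.degrees(np.arctan2(d[1],d[0]))+off)
# outer ring ellipse fit on edge of bright ring
im=cv2.imread("pics/w3.png",0); 
c0=f(282,295)
P=[]
for th in np.radians(np.arange(0,360,5)):
  rs=np.arange(.040,.056,.0002); v=[]
  for r in rs:
    X=c0+r*np.array([np.cos(th),np.sin(th),0]); p=np.array(M["R"])@X+np.array(M["t"])
    v.append(cv2.getRectSubPix(im,(1,1),(float(M["fx"]*p[0]/p[2]+M["cx"]),float(M["fy"]*p[1]/p[2]+M["cy"])))[0,0])
  v=np.convolve(np.array(v,float),np.ones(5)/5,"same"); k=np.argmin(np.gradient(v)[18:-4])+18
  P.append(c0[:2]+rs[k]*np.array([np.cos(th),np.sin(th)]))
P=np.array(P)
for _ in range(4):
  S=np.linalg.lstsq(np.c_[2*P,np.ones(len(P))],(P**2).sum(1),rcond=None)[0]; r=np.sqrt(S[2]+S[:2]@S[:2])
  e=np.hypot(*(P-S[:2]).T)-r; P=P[abs(e)<max(.0005,2*e.std())]
print("circle",S[:2],r,len(P),e.std())
# lid tick in hand, for yaw check
R=np.array(s["ee_rot"]);print("tool yaw",np.degrees(np.arctan2(R[1,0],R[0,0])))
E
```

```text
dot [ 0.5079 -0.168   0.085 ] 0.09156420675846552 19.35629933710239
single [ 0.5082 -0.1679  0.085 ] 0.09230137461960566 19.100543679145918
double [ 0.5081 -0.1677  0.085 ] 0.09141774880648686 19.63808199164761
circle [ 0.5078 -0.1679] 0.04799147957864356 67 0.000155148027169086
tool yaw 7.306398434788591
```

arm_command --pt "0 0 0 0 0 0 -0.105" --pt "0 0 0 0 0 0 -0.105" --pt "0 26 13 0 0 0 0" --pt "0 26 13 0 0 0 0" --pt "0 25 12 0 0 0 0" --pt "0 0 0 0 0 0 0" --pt "0 0 0 0 0 0 0"

```text
time_s: 6.6
tcp_pos: [0.5086, -0.1661, 0.1976]
ee_rot: [[0.942, 0.335, -0.002], [0.335, -0.942, 0.0], [-0.002, -0.001, -1.0]]
wrist_force: [0.3, 0.4, -1.1]
gripper_width: 0.144
gripper_force: 30.0
```

```bash
python3 - <<'E'
from h import *
import pickle
np.set_printoptions(precision=4,suppress=True)
M,s=pickle.load(open("w3.pkl","rb"));R=np.array(s["ee_rot"])
print("tick tool frame",R.T@(ray("w",(170,273.5),.1833,M)-s["tcp_pos"]))
s=sense();M=camera_model("wrist");a=save("wrist","w4.png");R=np.array(s["ee_rot"])
print(s["time_s"],s["tcp_pos"],np.degrees(np.arctan2(R[1,0],R[0,0])),s["joints"],s["wrist_force"],s["moment"])
e=R.T@(np.array([.508,-.168,.2])-s["tcp_pos"]);print("to collar",e)
cv2.imwrite("pics/z4.png",cv2.resize(a[60:260,160:420],None,fx=3,fy=3,interpolation=cv2.INTER_CUBIC)[:,:,::-1])
pickle.dump((M,s),open("w4.pkl","wb"))
E
```

```text
tick tool frame [ 0.0426 -0.001   0.0147]
6.6 [ 0.5086 -0.1661  0.1976] 19.58296208458428 [ -0.7174  13.7428 -12.8836  -0.0216 -63.4798 110.31  ] [ 0.3475  0.4321 -1.1403] [-0.0255  0.0527  0.0476]
to collar [-0.0012  0.0016 -0.0024]
```

View pics/z4.png

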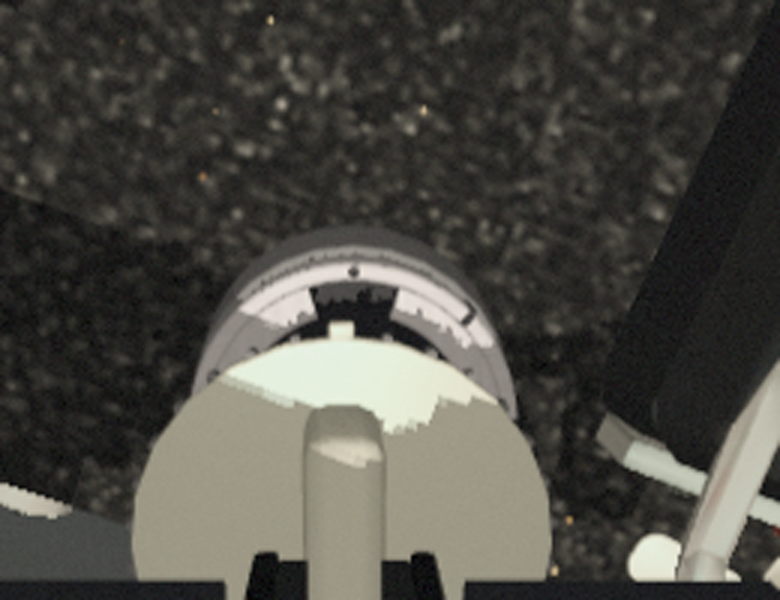

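The lid sits above the collar and its tick lines up with the slot (tick at col 341, dot at 353 in the crop, a slight y offset). I correct by about +2.5 mm in tool y and descend.

arm_command --pt "0 -0.4 2.5 30 0 0 0.004" --pt "0 0 0 30 0 0 0" --pt "0 0 0 6 0 0 0" --pt "0 0 0 3 0 0 0" --pt "0 0 0 2 0 0 0" --pt "0 0 0 2 0 0 0" --pt "0 0 0 1 0 0 0" --pt "0 0 0 0 0 0 0"

```text
time_s: 7.45
tcp_pos: [0.5092, -0.1696, 0.1249]
ee_rot: [[0.944, 0.33, 0.001], [0.33, -0.944, -0.0], [0.001, 0.0, -1.0]]
wrist_force: [-0.8, 0.2, -1.1]
gripper_width: 0.148
gripper_force: 30.0
```

arm_command --pt "0 0 0 2 0 0 0" --pt "0 0 0 2 0 0 0" --pt "0 0 0 2 0 0 0" --pt "0 0 0 2 0 0 0" --pt "0 0 0 0 0 0 0"

```text
time_s: 7.95
tcp_pos: [0.5087, -0.1696, 0.1159]
ee_rot: [[0.944, 0.33, -0.001], [0.33, -0.944, 0.0], [-0.001, -0.0, -1.0]]
wrist_force: [-0.3, -0.9, -0.6]
gripper_width: 0.14
gripper_force: 30.0
```

arm_command --pt "0 0 0 2 0 0 0" --pt "0 0 0 2 0 0 0" --pt "0 0 0 2 0 0 0" --pt "0 0 0 2 0 0 0" --pt "0 0 0 0 0 0 0"

```text
time_s: 8.45
tcp_pos: [0.5087, -0.1696, 0.108]
ee_rot: [[0.944, 0.33, -0.001], [0.33, -0.944, 0.0], [-0.001, -0.0, -1.0]]
wrist_force: [-0.4, 0.2, -1.0]
gripper_width: 0.143
gripper_force: 30.0
```

arm_command --pt "0 0 0 2 0 0 0" --pt "0 0 0 1 0 0 0" --pt "0 0 0 1 0 0 0" --pt "0 0 0 0 0 0 0"

```text
time_s: 8.85
tcp_pos: [0.5089, -0.1696, 0.1042]
ee_rot: [[0.944, 0.33, -0.0], [0.33, -0.944, 0.0], [-0.0, -0.0, -1.0]]
wrist_force: [0.4, 0.4, 0.2]
gripper_width: 0.146
gripper_force: 30.0
```

arm_command --pt "0 0 0 0.7 0 0 0" --pt "0 0 0 0.5 0 0 0" --pt "0 0 0 0.5 0 0 0" --pt "0 0 0 0 0 0 0"

```text
time_s: 9.25
tcp_pos: [0.509, -0.1695, 0.1031]
ee_rot: [[0.944, 0.33, 0.0], [0.33, -0.944, 0.0], [0.0, 0.0, -1.0]]
wrist_force: [-0.7, 1.5, 3.3]
gripper_width: 0.145
gripper_force: 30.0
```

Seated: about 4 N of contact at the expected height. Now I twist clockwise.

arm_command --pt "0 0 0 0 0 0 0.08" --pt "0 0 0 0 0 0 0.1" --pt "0 0 0 0 0 0 0.1" --pt "0 0 0 0 0 0 0.1" --pt "0 0 0 0 0 0 0.1" --pt "0 0 0 0 0 0 0.1" --pt "0 0 0 0 0 0 0.1" --pt "0 0 0 0 0 0 0"

```text
time_s: 10.05
tcp_pos: [0.51, -0.1696, 0.1033]
ee_rot: [[0.942, -0.336, 0.002], [-0.336, -0.942, -0.0], [0.002, -0.0, -1.0]]
wrist_force: [0.5, 1.0, 2.5]
gripper_width: 0.144
gripper_force: 30.1
```

```bash
python3 - <<'E'
from h import *
s=sense();R=np.array(s["ee_rot"]);print(s["time_s"],s["tcp_pos"],np.degrees(np.arctan2(R[1,0],R[0,0])),s["wrist_force"],s["moment"])
E
```

```text
10.05 [ 0.50995676 -0.1695821   0.10328583] -19.635591842526846 [0.50170019 1.03136512 2.4867524 ] [ 0.52047972 -0.13060933  0.11730169]
```

arm_command --pt "0 0 0 0 0 0 0.05" --pt "0 0 0 0 0 0 0.035" --pt "0 0 0 0 0 0 0.02" --pt "0 0 0 0 0 0 0" --pt "0 0 0 0 0 0 0"

```text
time_s: 10.55
tcp_pos: [0.5099, -0.1697, 0.1032]
ee_rot: [[0.902, -0.432, 0.002], [-0.432, -0.902, -0.0], [0.002, -0.001, -1.0]]
wrist_force: [2.6, 1.8, 3.1]
gripper_width: 0.144
gripper_force: 30.3
```

```bash
python3 - <<'E'
from h import *
import pickle
s=sense();M=camera_model("wrist");a=save("wrist","w5.png");R=np.array(s["ee_rot"]);print(s["time_s"],s["tcp_pos"],np.degrees(np.arctan2(R[1,0],R[0,0])),s["wrist_force"],s["moment"])
cv2.imwrite("pics/z5.png",cv2.resize(a[100:260,180:380],None,fx=3.75,fy=3.75,interpolation=cv2.INTER_CUBIC)[:,:,::-1])
pickle.dump((M,s),open("w5.pkl","wb"))
E
```

```text
10.55 [ 0.50989059 -0.16965043  0.10323394] -25.619465558475646 [2.5661469  1.79422117 3.05948695] [ 0.52597296 -0.38354365  0.22710613]
```

View pics/z5.png

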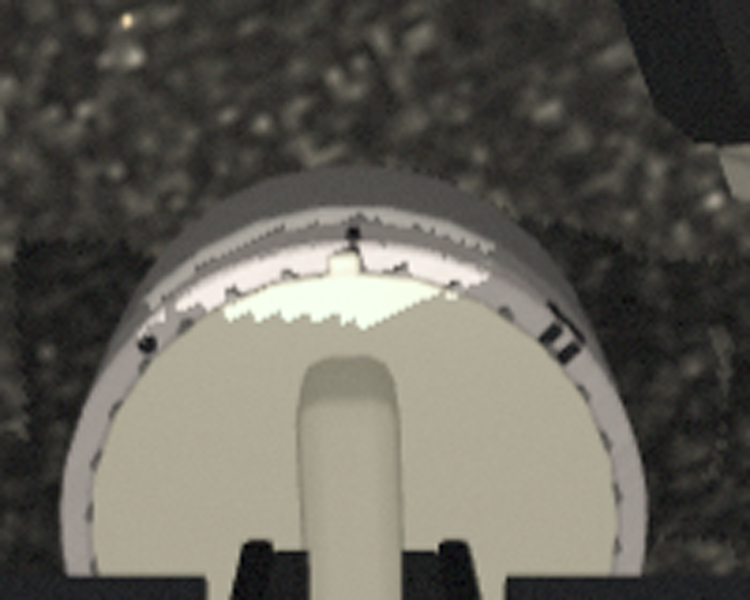

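The lid's tick is at col 344, slightly left (counter-clockwise) of the single rib at col 353, so the lid may lag the grip a little. I compute the angle.

```bash
python3 - <<'E'
from h import *
import pickle
np.set_printoptions(precision=4,suppress=True)
M,s=pickle.load(open("w5.pkl","rb"))
f=lambda u,v,z: ray("w",((v+.5)/3.75-.5+100,(u+.5)/3.75-.5+180),z,M)
rim=lambda: [f(*p,.092) for p in [(92,500),(120,400),(185,325),(234,293),(290,276),(403,269),(453,290),(505,313),(585,390),(605,440),(617,500)]]
P=np.array(rim())[:,:2]
S=np.linalg.lstsq(np.c_[2*P,np.ones(len(P))],(P**2).sum(1),rcond=None)[0];print("lid rim centre",S[:2],np.sqrt(S[2]+S[:2]@S[:2]))
ang=lambda A,c: np.degrees(np.arctan2(A[1]-c[1],A[0]-c[0]))
T=f(344,262,.0895);c=S[:2]
print("tick",T,ang(T,c))
D=f(148,343,.085);W=f(560,340,.085);Sg=f(353,240,.085)
# collar centre from dot/double chord (radius ~.0458, 90deg apart)
cc=(D+W)/2;print("collar centre",cc) 
print("dot",D,"dbl",W,"single",Sg)
m=(D+W)/2; v=(D-W)[:2]; n=np.array([-v[1],v[0]]); n/=np.linalg.norm(n); r=np.linalg.norm(v)/2
cs=[m[:2]+n*r,m[:2]-n*r]; c2=min(cs,key=lambda q:q[0]); print("collar c",c2,"dot,single,dbl ang",ang(D,c2),ang(Sg,c2),ang(W,c2),"tick",ang(T,c2))
A=f(348,362,.121);B=f(352,540,.121);print("bar top dir",ang(A,B),A,B)
E
```

```text
lid rim centre [ 0.5108 -0.17  ] 0.0415229546226279
tick [ 0.5493 -0.1867  0.0895] -23.47734606013174
collar centre [ 0.5367 -0.1823  0.085 ]
dot [ 0.5505 -0.153   0.085 ] dbl [ 0.523  -0.2116  0.085 ] single [ 0.5512 -0.189   0.085 ]
collar c [ 0.5074 -0.1685] dot,single,dbl ang 19.855076460160642 -25.125732597329005 -70.14492353983927 tick -23.40505604626955
bar top dir -24.41190105208804 [ 0.5418 -0.1839  0.121 ] [ 0.5194 -0.1738  0.121 ]
```

arm_command --pt "0 0 0 0 0 0 0.015" --pt "0 0 0 0 0 0 0.013" --pt "0 0 0 0 0 0 0" --pt "0 0 0 0 0 0 0" --pt "0 0 0 0 0 0 0" --pt "0 0 0 0 0 0 0"

```text
time_s: 11.2
tcp_pos: [0.5098, -0.1696, 0.1031]
ee_rot: [[0.889, -0.459, 0.002], [-0.459, -0.889, -0.0], [0.002, -0.001, -1.0]]
wrist_force: [2.9, 1.5, 5.4]
gripper_width: 0.146
gripper_force: 30.4
```

```bash
python3 - <<'E'
from h import *
import pickle
s=sense();M=camera_model("wrist");a=save("wrist","w6.png");R=np.array(s["ee_rot"]);print(s["time_s"],s["tcp_pos"],np.degrees(np.arctan2(R[1,0],R[0,0])),s["wrist_force"],s["moment"])
cv2.imwrite("pics/z6.png",cv2.resize(a[100:260,180:380],None,fx=3.75,fy=3.75,interpolation=cv2.INTER_CUBIC)[:,:,::-1])
pickle.dump((M,s),open("w6.pkl","wb"))
E
```

```text
11.2 [ 0.50980067 -0.16964931  0.10308146] -27.294404894772494 [2.87160391 1.45096612 5.36491377] [ 0.6085606  -0.87282032  0.28172199]
```

View pics/z6.png

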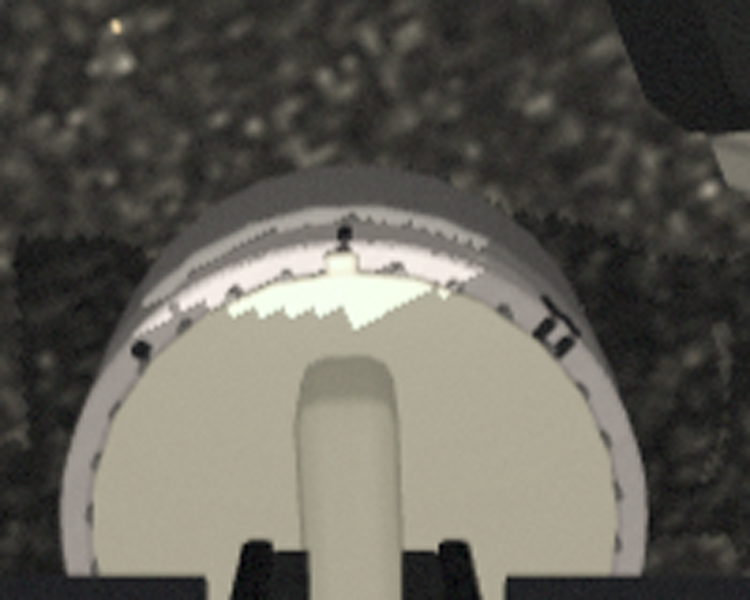

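The tick (col 341) now nearly meets the single rib (345), and about 0.5° remains. I add a hair, hold, and check that it does not creep.

arm_command --pt "0 0 0 0 0 0 0.012" --pt "0 0 0 0 0 0 0" --pt "0 0 0 0 0 0 0" --pt "0 0 0 0 0 0 0"

```text
time_s: 11.65
tcp_pos: [0.5098, -0.1697, 0.1031]
ee_rot: [[0.883, -0.469, 0.002], [-0.469, -0.883, -0.0], [0.002, -0.001, -1.0]]
wrist_force: [2.9, 1.6, 5.5]
gripper_width: 0.141
gripper_force: 30.4
```

```bash
python3 - <<'E'
from h import *
save("wrist","w7.png")
E
```

arm_command --pt "0 0 0 0 0 0 0" --pt "0 0 0 0 0 0 0" --pt "0 0 0 0 0 0 0" --pt "0 0 0 0 0 0 0" --pt "0 0 0 0 0 0 0" --pt "0 0 0 0 0 0 0" --pt "0 0 0 0 0 0 0" --pt "0 0 0 0 0 0 0"

```text
time_s: 12.5
tcp_pos: [0.5097, -0.1697, 0.1031]
ee_rot: [[0.883, -0.469, 0.002], [-0.469, -0.883, -0.0], [0.002, -0.001, -1.0]]
wrist_force: [3.0, 2.4, 5.6]
gripper_width: 0.144
gripper_force: 30.4
```

```bash
python3 - <<'E'
from h import *
s=sense();M=camera_model("wrist");R=np.array(s["ee_rot"]);save("wrist","w8.png");print(s["time_s"],np.degrees(np.arctan2(R[1,0],R[0,0])),s["wrist_force"],s["moment"])
ref=cv2.imread("pics/w6.png",0)
ims=[cv2.imread(f"pics/w{k}.png",0) for k in (5,6,7,8)]
# tick template from w6, tracked; rib template likewise
for n,(r0,r1,c0,c1) in {"tick":(163,174,264,278),"rib":(157,167,266,278)}.items():
  T=cv2.resize(ref[r0:r1,c0:c1],None,fx=8,fy=8,interpolation=cv2.INTER_CUBIC)
  for im in ims:
    W=cv2.resize(im[r0-5:r1+5,c0-7:c1+7],None,fx=8,fy=8,interpolation=cv2.INTER_CUBIC)
    _,v,_,l=cv2.minMaxLoc(cv2.matchTemplate(W,T,cv2.TM_CCOEFF_NORMED));print(n,round(v,2),l[0]/8-7,l[1]/8-5)
E
```

```text
12.5 -27.978631894194702 [2.9900508  2.38338774 5.57576351] [ 0.56496746 -0.8891847   0.17012258]
tick 0.91 1.875 0.0
tick 1.0 0.0 0.0
tick 0.93 -0.5 -0.125
tick 0.93 -0.5 -0.125
rib 0.99 2.375 0.0
rib 1.0 0.0 0.0
rib 0.98 -1.0 0.0
rib 0.98 -1.0 0.0
```

```bash
python3 - <<'E'
from h import *
M=camera_model("wrist")
f=lambda u,v,z: ray("w",((v+.5)/3.75-.5+100,(u+.5)/3.75-.5+180),z,M)
ang=lambda A,c: np.degrees(np.arctan2(A[1]-c[1],A[0]-c[0]))
T=f(339,262,.0895);Sg=f(341.5,240,.085)
for n,c in (("lid c",(.5108,-.170)),("collar c",(.5077,-.1682))): print(n,"tick",ang(T,c),"single",ang(Sg,c))
A=f(346.5,362,.121);B=f(352,540,.121);print("bar",ang(A,B))
E
```

```text
lid c tick -24.96318837769519 single -25.57437685939424
collar c tick -25.37093251287078 single -25.914156139275445
bar -26.321848683016164
```

The bar is within about half a degree of the single rib and holding steady with no creep, so I hand in.

```bash
python3 -c "
from station import finish_job
print(finish_job())"
```

```text
the job is handed in; nothing more can be done
None
```

I seated the lid in the collar and turned it clockwise to the jog position; the bar measures within about half a degree of the single rib. I handed the job in at about 12.5 s with the grip still holding against the spring, and the path stayed clear of the other things, though I took no final picture of them.

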